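# Lock the card punch down for storage

## Robot

A 7-joint arm with a two-finger parallel gripper is mounted at the origin on a cart in front of the work surface, level with it; the furniture and walls round the work are solid. World frame = base frame: x ahead of the robot, y to its left, z up, the work surface at z = 0. Lengths are in m, angles in rad, forces in N, time in s.
With the tool pointing down it reaches from about 0.425 to 0.875 m from the base axis. Payload 8.4 kg.
Tool frame: the origin (TCP) lies midway between the tips of the shut fingers; the grasp point (between the pads) lies 19 mm behind it; z points along the fingers, y is the line along which they close (so a half turn about z gives the same grasp; the last joint's range is limited). The gripper opens to 87 mm and grips with 3 to 60 N. Pads are 19 mm wide; open, the fingers measure 117 mm over their backs; the gripper's body (75 mm by 190 mm) begins 51 mm behind the grasp point.
Start: joints at [-1.253, 0.333, 0.04, 1.465, -0.013, 1.343, -0.059], TCP at [0.263, 0.594, 0.223] pointing down, gripper open.
Joint ranges: [-2.58, 2.58], [-0.38, 2.09], [-1.3, 1.39], [0.25, 2.4], [-1.5, 4.64], [0.08, 2.09], [-2.65, 2.65]. Speed limits (rad/s): [2.22, 2.22, 2.79, 2.79, 3.14, 3.14, 3.14].

## Interface

Orientations are given as a unit quaternion [w, x, y, z].
In Python, from rig import observe, camera, calibration, finish_job gives the robot as it stands. The module is installed in compiled form; this text tells all that it offers.
- The arm moves only by the tool play_rows, never from a script. Its argument "motion" is a list of rows, each an object of numbers: "x", "y", "z": the shift along the tool's x, y, z in mm; "rx", "ry", "rz": the turn, a rotation vector about the tool's x, y, z in degrees; "fingers": the opening, from 0 (shut) to 1 (fully open). In form: [{"x": .., "y": .., "z": .., "rx": .., "ry": .., "rz": .., "fingers": ..}, ...]. A call has 1 to 8 rows; each row shifts and turns the commanded pose from where the row before left it, along the tool's axes as they then stand; what a row does not reach is not made up. A row lasts 1/8 s, in which the tool goes at most 62.5 mm and 10.7 degrees, less where a joint would pass 70% of its speed; a pose out of reach is approached as far as the arm can. A call is refused whole if a number of a shift passes 62.5 or a number of a turn 10.7, either way. A call with a gripper value outside its range is refused whole. The fingers move at their own pace and stop on an object; "grip_force" is the grip in N (left out, the last holds). Time passes only in rows, so rows that do not move let the fingers close. It gives the time, the measured TCP pose, the force, the opening and the grip force at its end, in the units of the state.
- observe(): the state, without advancing time (a new reading comes with each control period).
- camera(name): name is "scene" or "top"; returns the picture (384x512x3 uint8, blue, green, red); there is no depth.
- calibration(name): a dict with "vfov" (degrees; the focal length in pixels is half the picture's height over the tangent of half this angle, whatever the lens; pixels are square), "cx", "cy" (the principal point, pixels), "dist" ([k1, k2, p1, p2, k3] as OpenCV has them; the pictures are not rectified), "world_to_cam" (4x4, takes a point from world to camera coordinates). Camera axes: x right, y down, z forward; pixel columns grow to the right and rows downward; lengths in m; the calibration is good to about 2 mm. A picture is of the moment at which its call begins. calibration takes no time and is no camera call.
- finish_job(): hands the job in; it is judged then, once.
The state is a dict: "time": time; "q": joint angles; "qvel": joint speeds; "joint_efforts": joint torques, N m; "tcp_pos": TCP position; "ee_rot": TCP orientation; "ft_force": force on the tool from outside, world axes, zero at the start; "wrist_torque": the same for the moment, N m; "opening": finger opening in m; "gripper_force": force on a finger pad.
Only numpy, scipy, OpenCV 4.12 (cv2) and the standard library are available. Lean on these libraries where they do the work, as an engineer would, in place of code of your own. Each camera call takes 0.05 s, during which the arm holds its last target. There are 200 camera calls.

## Task

Lock the shop's card punch so it can be put away: press its black plunger down against the spring until it bottoms, and, while it is still held down, slide the steel keeper bridge along its rails fully over the raised hump of the plunger, so that the keeper alone holds the plunger down when you let go. Feel your way and be gentle: never push on anything with more than 25 N, and leave the small game things around it where they are.

Things in the scene. Friction and masses are not known exactly. Their poses are not given: they have to be found in the camera images.
- punch: Card punch fixed to the table: grey foot plate 76 x 150 x 10 mm, x -38 to 38, y -90 to 60 mm in its own frame (used below). Origin on the table top, z up; +y is the way the keeper slides to lock. On it: a black plunger that moves only up and down, with a raised hump at its +y end, and a steel bridge (the keeper) across the plunger that slides only along y, on two low rails.
- press_pad (a point): On the plunger's flat black press plate (x -20 to 20, y -71 to 35 mm), on its centre line at y = -45, at its top, 46 mm above the table when up; moves with it. The plate is clear from 26 mm behind this point to the open keeper 20 mm ahead, nothing higher beside it. A shut gripper can press here, then slide in +y, still pressing, and push the keeper with its side.
- hump_top (a point): Centre of the top of the plunger's raised hump (34 mm wide, y 12 to 35 mm), 66 mm above the table when up; moves with the plunger. With the plunger up the hump stands in the keeper's way; with the plunger on its buffers the keeper passes over the hump with 2 mm to spare, then catches it when the plunger is let up those 2 mm.
- keeper_open (a point): Fixed point of the punch: nominal place of the keeper's -y edge, on the centre line, at keeper joint 0, 62 mm above the table. The keeper's bridge is 62 mm wide, 30 mm long along y (from here to +30), nominal underside 52 and top 62 mm high; a thumb ledge 50 mm wide, 6 mm thick on the -y edge rises to 71. The -y edge is an upright face, 52 to 71 mm high, to push on.
- rail_mid (a point): Fixed point of the punch between the two aluminium rails (x 22 to 33 mm either side, y -27 to 51, nominal tops 24 mm above the table). The keeper's legs run on the rails, outside the press plate. Keeper, rails and the plunger's buffers are one height-adjustable unit, set up to 5 mm higher or lower than all nominal heights; it differs from start to start and no reading shows it.
- plunger (a joint): How far the plunger is pressed down, m: 0 = up. Its spring pushes up with 3.5 N at 0 and 0.35 N more per mm (7 to 11 N at the bottom). It bottoms on hard buffers at a nominal 0.016, really 0.011 to 0.021 with the height of the lock unit; there the force rises steeply. Locked, it rests about 0.002 short of its bottom.
- keeper (a joint): How far the keeper has slid towards +y, m: 0 = fully open, 0.024 = its end stop, fully locked. It starts between 0 and 0.004, slides stiffly (about 2 N) and stays where it is left. It meets the hump at about 0.007; pressed against a hump that is not low enough it stops there.
- deck_mini: Bystander: small pack of cards lying flat, 69 x 46 x 12 mm, origin at the centre of its underside.
- chips_red: Bystander: short stack of gaming chips, 40 mm across and 20 mm high, origin at the centre of its underside.
- pawn_teal: Bystander: game pawn, 20 mm across and 36 mm high, origin at the centre of its underside.
- die_big: Bystander: die, 22 mm cube, origin at the centre of its underside.
There are look-alikes about, which are no part of the job. Leave any orange or purple look-alike of the part that bears keeper alone.

How it is judged:
By the outcome, as a careful person would: the job done as asked, in the order asked, and still so for the second after the job is handed in, with the robot touching nothing.
It also fails if it takes over 58 s, if anything falls off the work surface, if the arm or the gripper's body presses on something with over 40 N, if the wrist force passes 120 N, or if a joint passes its speed limit or range.

## Working session

There is one attempt and no reset: what is moved stays moved. The work goes in short steps, Python scripts to look and compute and a tool call to move; the robot and the scene stay as the last step left them, time stands still between calls to the robot, and variables do not carry over. Pictures are saved under pics/ and viewed, at most 10 in all, crops included, and the job is handed in when it is done.

Besides the shell and the picture viewer there is one more tool, called in YAML: its name, and indented under it one key for each argument. play_rows: Moves the arm, as the interface text tells. Its arguments: {"type":"object","properties":{"motion":{"type":"array"},"grip_force":{"type":"number"}},"required":["motion"]}

```bash
mkdir -p pics; python3 - <<'E'
from rig import *
import cv2,numpy as np
for n in("scene","top"):
    cv2.imwrite(f"pics/{n}0.png",camera(n)); c=calibration(n); print(n,c["vfov"],c["cx"],c["cy"],c["dist"],np.round(c["world_to_cam"],4).tolist())
s=observe();print(s["time"],s["tcp_pos"],s["ee_rot"],s["ft_force"],s["opening"])
E
```

```text
scene 48.172427112978674 254.1210424889808 192.7268543800706 [0.04500447 0.         0.         0.         0.        ] [[0.7006, -0.7136, 0.0045, -0.3877], [-0.3205, -0.3202, -0.8915, 0.2359], [0.6376, 0.6231, -0.4531, 0.8895], [0.0, 0.0, 0.0, 1.0]]
top 50.23377087843562 257.6603995419789 193.22027826749752 [-0.07565604  0.          0.          0.          0.        ] [[0.0006, -0.9998, 0.0185, -0.0457], [-0.9962, -0.0022, -0.0876, 0.5564], [0.0876, -0.0184, -0.996, 0.9456], [0.0, 0.0, 0.0, 1.0]]
0.1 [0.26297526 0.59395026 0.22173191] [-1.08714562e-04  2.06898263e-01  9.78362182e-01 -7.33814212e-04] [ 0.44351401 -0.35043229  0.27930042] 0.08708317956778831
```

View pics/scene0.png

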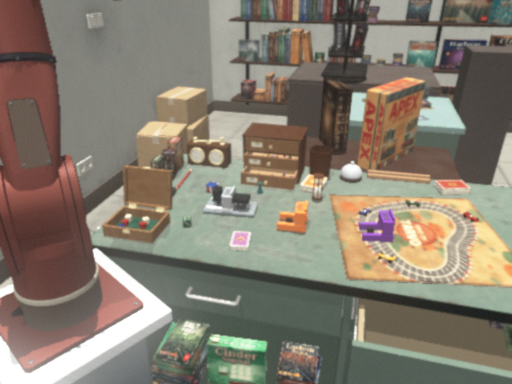

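View pics/top0.png

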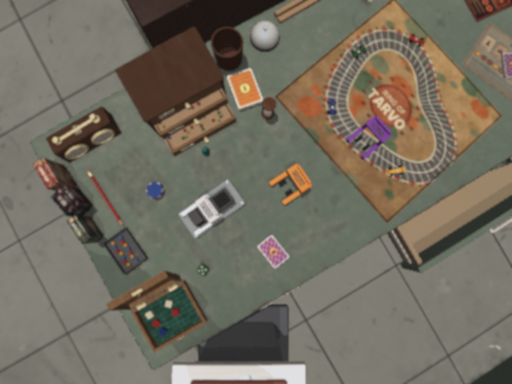

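The candidates are the grey punch (top 212,208; scene 231,202), an orange one (292,183) and a purple one (370,138). The grey one, with a foot plate, black plunger and steel bridge, fits the description. I'll enlarge it to confirm.

```bash
python3 - <<'E'
import cv2,numpy as np
t=cv2.imread("pics/top0.png")[170:245,170:255]; s=cv2.imread("pics/scene0.png")[175:225,195:265]
t=cv2.resize(t,None,fx=7,fy=7,interpolation=cv2.INTER_CUBIC); 
cv2.imwrite("pics/ct.png",t)
cv2.imwrite("pics/cs.png",cv2.resize(s,None,fx=8,fy=8,interpolation=cv2.INTER_CUBIC))
E
```

```text
(no output)
```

View pics/ct.png

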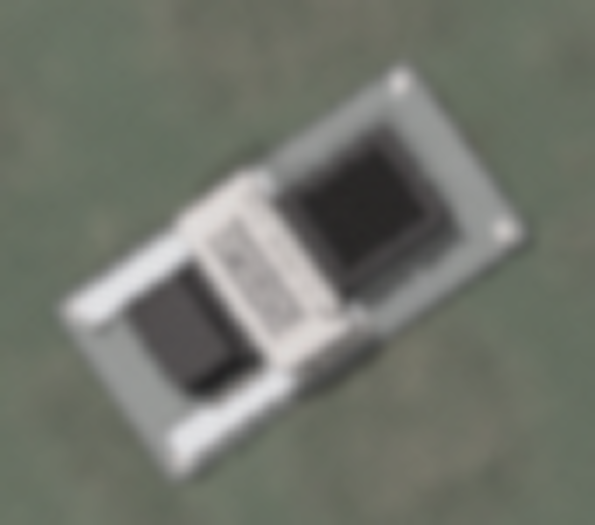

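View pics/cs.png

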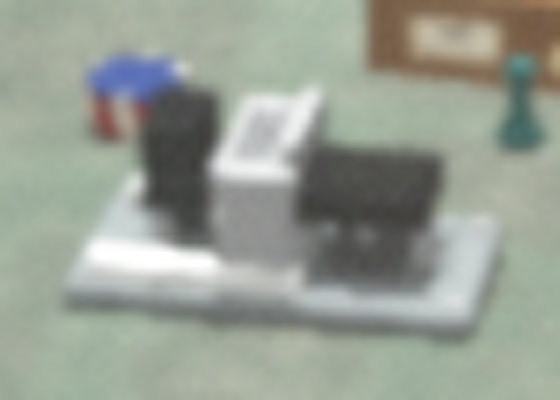

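The crop confirms it: grey plate, black plunger, steel keeper, hump at the lower-left end in top, so punch +y points left-down there. Next I fit the pose from the plate corners in both views.

```bash
cat > h.py <<'E'
import cv2,numpy as np
from rig import calibration,observe
from scipy.spatial.transform import Rotation as R
def proj(n,P):
    c=calibration(n);M=np.array(c["world_to_cam"]);f=192/np.tan(np.radians(c["vfov"]/2))
    K=np.array([[f,0,c["cx"]],[0,f,c["cy"]],[0,0,1]])
    return cv2.projectPoints(np.asarray(P,float),cv2.Rodrigues(M[:3,:3])[0],M[:3,3],K,np.array(c["dist"],float))[0][:,0]
def w(p,L): # punch->world
    L=np.atleast_2d(L);c,s=np.cos(p[2]),np.sin(p[2])
    return np.c_[p[0]+c*L[:,0]-s*L[:,1],p[1]+s*L[:,0]+c*L[:,1],L[:,2]]
def cmd(p,L,yaw): # tool shift mm (tool axes) to reach local point L
    s=observe();Rm=R.from_quat(np.roll(s["ee_rot"],-1)).as_matrix()
    return Rm.T@(w(p,L)[0]-s["tcp_pos"])*1e3
E
python3 - <<'E'
from h import *
from scipy.optimize import least_squares
C=np.array([[.038,-.09,.01],[-.038,-.09,.01],[-.038,.06,.01],[.038,.06,.01]])
T=(np.array([[406,64],[527,232],[176,480],[58,308]])+.5)/7-.5+[170,170]
S=(np.array([[500,218],[472,318],[66,292]])+.5)/8-.5+[195,175]
def f(p,full=True):
    a=(proj("top",w(p,C))-T); b=(proj("scene",w(p,C[:3]))-S)
    return np.r_[a.ravel(),b.ravel()] if full else a.ravel()
for full in(True,False):
    r=least_squares(lambda p:f(p,full),[.5,.05,2.2-np.pi/2]);p=r.x
    print(p,np.degrees(p[2]),np.round(f(p).reshape(-1,2),2).tolist())
    print("plate corner/pad top px",proj("top",w(p,[[0,-.045,.046],[0,.0235,.066],[.02,-.071,.046],[-.02,-.071,.046]])).round(1).tolist())
s=observe();Rm=R.from_quat(np.roll(s["ee_rot"],-1)).as_matrix();print(Rm.round(3),s["q"])
print(w(p,[0,-.045,.046]))
# other obstacles at z=0: rough pixel->world
E
```

```text
[0.51266418 0.07797653 0.62262675] 35.67388502260304 [[0.14, -1.35], [1.15, 0.24], [0.04, 1.35], [-1.28, -0.04], [0.61, 0.07], [0.2, 0.09], [-0.64, -0.83]]
plate corner/pad top px [[220.5, 199.9], [195.0, 216.9], [224.7, 186.4], [234.6, 200.4]]
[0.51285752 0.078049   0.61860762] 35.443605552842264 [[0.25, -1.35], [1.16, 0.31], [-0.1, 1.23], [-1.31, -0.24], [0.67, 0.1], [0.15, 0.11], [-0.63, -0.91]]
plate corner/pad top px [[220.5, 199.9], [195.0, 216.8], [224.7, 186.4], [234.7, 200.4]]
[[-0.914  0.405 -0.001]
 [ 0.405  0.914 -0.001]
 [-0.    -0.001 -1.   ]] [-1.25323019  0.33384104  0.03988744  1.46621548 -0.01341299  1.34328594
 -0.05850877]
[[0.53895308 0.0413881  0.046     ]]
```

play_rows:
  motion:
    - {"x": -20, "y": -16.5, "fingers": 0}
    - {"x": -40, "y": -33, "fingers": 0}
    - {"x": -40, "y": -33, "fingers": 0}
    - {"x": -40, "y": -33, "fingers": 0}
    - {"x": -40, "y": -33, "fingers": 0}
    - {"x": -40, "y": -33, "fingers": 0}
    - {"x": -40, "y": -33, "fingers": 0}
    - {"x": -40, "y": -33, "fingers": 0}
  grip_force: 20

```text
schema error: expected keys x, y, z, rx, ry, rz, fingers
```

play_rows:
  motion:
    - {"x": -40, "y": -33, "fingers": 0}
    - {"x": -40, "y": -33, "fingers": 0}
    - {"x": -40, "y": -33, "fingers": 0}
    - {"rz": 10.2, "fingers": 0}
    - {"rz": 10.2, "fingers": 0}
    - {"rz": 10.2, "fingers": 0}
    - {"fingers": 0}
    - {"fingers": 0}

```text
schema error: expected keys x, y, z, rx, ry, rz, fingers
```

```bash
cat >> h.py <<'E'
p=np.array([.5127,.0780,.621])
def rep(L=[0,-.045,.09]):
    s=observe();Rm=R.from_quat(np.roll(s["ee_rot"],-1)).as_matrix()
    d=s["tcp_pos"]-[p[0],p[1],0];c,k=np.cos(p[2]),np.sin(p[2])
    print("t",s["time"],"local mm",(np.array([c*d[0]+k*d[1],-k*d[0]+c*d[1],d[2]])*1e3).round(1),"to go",cmd(p,L,0).round(1))
    F=s["ft_force"];print("F local",np.round([c*F[0]+k*F[1],-k*F[0]+c*F[1],F[2]],2),"toolx yaw err",np.degrees(np.arctan2(Rm[1,0],Rm[0,0])-p[2]-np.pi/2).round(2),"tilt",Rm[:,2].round(4),s["opening"],s["gripper_force"])
E
python3 -c "from h import *;rep()"
```

```text
t 0.1 local mm [ 97.1 564.9 221.7] to go [-476.  -393.3  132.4]
F local [ 0.16 -0.54  0.28] toolx yaw err 30.54 tilt [-5.0e-04 -1.4e-03 -1.0e+00] 0.08708317956778831 0.0
```

All keys are required in every row.

play_rows:
  motion:
    - {"x": -20, "y": -16.5, "z": 0, "rx": 0, "ry": 0, "rz": 0, "fingers": 0}
    - {"x": -40, "y": -33, "z": 0, "rx": 0, "ry": 0, "rz": 0, "fingers": 0}
    - {"x": -40, "y": -33, "z": 0, "rx": 0, "ry": 0, "rz": 0, "fingers": 0}
    - {"x": -40, "y": -33, "z": 0, "rx": 0, "ry": 0, "rz": 0, "fingers": 0}
    - {"x": -40, "y": -33, "z": 0, "rx": 0, "ry": 0, "rz": 0, "fingers": 0}
    - {"x": -40, "y": -33, "z": 0, "rx": 0, "ry": 0, "rz": 0, "fingers": 0}
    - {"x": -40, "y": -33, "z": 0, "rx": 0, "ry": 0, "rz": 0, "fingers": 0}
    - {"x": -40, "y": -33, "z": 0, "rx": 0, "ry": 0, "rz": 0, "fingers": 0}
  grip_force: 20

```text
time: 1.1
tcp_pos: [0.4377, 0.2448, 0.2224]
ee_rot: [-0.0, 0.207, 0.978, -0.0]
ft_force: [0.7, -0.1, 0.6]
opening: 0.0151
gripper_force: 0.0
```

play_rows:
  motion:
    - {"x": -40, "y": -33, "z": 0, "rx": 0, "ry": 0, "rz": 0, "fingers": 0}
    - {"x": -40, "y": -33, "z": 0, "rx": 0, "ry": 0, "rz": 0, "fingers": 0}
    - {"x": -40, "y": -33, "z": 0, "rx": 0, "ry": 0, "rz": 0, "fingers": 0}
    - {"x": -40, "y": -33, "z": 0, "rx": 0, "ry": 0, "rz": 0, "fingers": 0}
    - {"x": 0, "y": 0, "z": 0, "rx": 0, "ry": 0, "rz": 10.2, "fingers": 0}
    - {"x": 0, "y": 0, "z": 0, "rx": 0, "ry": 0, "rz": 10.2, "fingers": 0}
    - {"x": 0, "y": 0, "z": 0, "rx": 0, "ry": 0, "rz": 10.2, "fingers": 0}
    - {"x": 0, "y": 0, "z": 0, "rx": 0, "ry": 0, "rz": 0, "fingers": 0}

```text
time: 2.1
tcp_pos: [0.5299, 0.061, 0.2222]
ee_rot: [-0.0, 0.457, 0.889, -0.0]
ft_force: [-0.1, -0.2, -0.0]
opening: 0.0002
gripper_force: 0.0
```

```bash
python3 -c "from h import *;rep()"
```

```text
t 2.1 local mm [  4.1 -23.8 222.2] to go [-21.2  -4.  132.2]
F local [-0.19 -0.06 -0.04] toolx yaw err 0.0 tilt [-6.e-04 -3.e-04 -1.e+00] 0.0002479674881331914 0.0
```

play_rows:
  motion:
    - {"x": -13, "y": -2, "z": 20, "rx": 0, "ry": 0, "rz": 0, "fingers": 0}
    - {"x": -13, "y": -2, "z": 40, "rx": 0, "ry": 0, "rz": 0, "fingers": 0}
    - {"x": 0, "y": 0, "z": 40, "rx": 0, "ry": 0, "rz": 0, "fingers": 0}
    - {"x": 0, "y": 0, "z": 30, "rx": 0, "ry": 0, "rz": 0, "fingers": 0}
    - {"x": 0, "y": 0, "z": 0, "rx": 0, "ry": 0, "rz": 0, "fingers": 0}
    - {"x": 0, "y": 0, "z": 0, "rx": 0, "ry": 0, "rz": 0, "fingers": 0}

```text
time: 2.85
tcp_pos: [0.5427, 0.0377, 0.0937]
ee_rot: [0.001, 0.457, 0.89, 0.0]
ft_force: [0.9, -0.3, 0.2]
opening: 0.0005
gripper_force: 0.0
```

```bash
python3 - <<'E'
from h import *
from rig import camera
rep([0,-.05,.046])
a=cv2.resize(camera("top")[160:250,165:265],None,fx=4,fy=4,interpolation=2);b=cv2.resize(camera("scene")[155:230,190:270],None,fx=4.8,fy=4.8,interpolation=2)
cv2.imwrite("pics/c1.png",np.hstack([a,b]) )
E
```

```text
t 2.85 local mm [  0.9 -50.2  93.7] to go [ 0.3 -1.  47.7]
F local [ 0.5  -0.78  0.2 ] toolx yaw err 0.05 tilt [ 1.2e-03  1.0e-04 -1.0e+00] 0.00045042988888372245 0.0
```

View pics/c1.png

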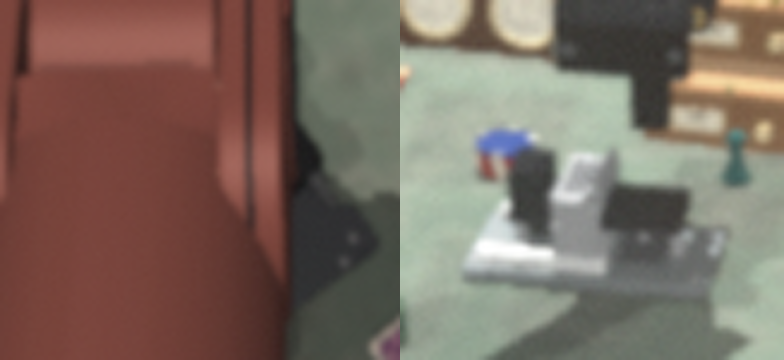

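The scene half shows the shut fingers (650,125) above the press plate (650,200). The arm hides the top view. I'll descend to feel the contact.

play_rows:
  motion:
    - {"x": 0, "y": -1, "z": 20, "rx": 0, "ry": 0, "rz": 0, "fingers": 0}
    - {"x": 0, "y": 0, "z": 16, "rx": 0, "ry": 0, "rz": 0, "fingers": 0}
    - {"x": 0, "y": 0, "z": 6, "rx": 0, "ry": 0, "rz": 0, "fingers": 0}
    - {"x": 0, "y": 0, "z": 2, "rx": 0, "ry": 0, "rz": 0, "fingers": 0}
    - {"x": 0, "y": 0, "z": 2, "rx": 0, "ry": 0, "rz": 0, "fingers": 0}
    - {"x": 0, "y": 0, "z": 2, "rx": 0, "ry": 0, "rz": 0, "fingers": 0}
    - {"x": 0, "y": 0, "z": 0, "rx": 0, "ry": 0, "rz": 0, "fingers": 0}

```text
time: 3.82
tcp_pos: [0.5415, 0.0371, 0.045]
ee_rot: [0.0, 0.458, 0.889, 0.0]
ft_force: [-0.1, 0.1, 2.8]
opening: 0.0005
gripper_force: 1.6
```

```bash
python3 -c "from h import *;rep([0,-.05,.046])"
```

```text
t 3.825 local mm [ -0.4 -50.1  45. ] to go [ 0.1  0.4 -1. ]
F local [-0.03  0.17  2.75] toolx yaw err -0.07 tilt [ 8.e-04  2.e-04 -1.e+00] 0.0005096687524405575 1.6234040064591682
```

play_rows:
  motion:
    - {"x": 0, "y": 0, "z": 2, "rx": 0, "ry": 0, "rz": 0, "fingers": 0}
    - {"x": 0, "y": 0, "z": 2, "rx": 0, "ry": 0, "rz": 0, "fingers": 0}
    - {"x": 0, "y": 0, "z": 2, "rx": 0, "ry": 0, "rz": 0, "fingers": 0}
    - {"x": 0, "y": 0, "z": 2, "rx": 0, "ry": 0, "rz": 0, "fingers": 0}
    - {"x": 0, "y": 0, "z": 0, "rx": 0, "ry": 0, "rz": 0, "fingers": 0}

```text
time: 4.45
tcp_pos: [0.5416, 0.037, 0.0367]
ee_rot: [0.0, 0.458, 0.889, 0.0]
ft_force: [0.4, -1.1, 5.6]
opening: 0.0006
gripper_force: 3.1
```

play_rows:
  motion:
    - {"x": 0, "y": 0, "z": 1, "rx": 0, "ry": 0, "rz": 0, "fingers": 0}
    - {"x": 0, "y": 0, "z": 0, "rx": 0, "ry": 0, "rz": 0, "fingers": 0}

```text
time: 4.7
tcp_pos: [0.5416, 0.037, 0.0358]
ee_rot: [0.0, 0.458, 0.889, 0.0]
ft_force: [-0.7, 0.0, 6.7]
opening: 0.0004
gripper_force: 3.2
```

play_rows:
  motion:
    - {"x": 0, "y": 0, "z": 1, "rx": 0, "ry": 0, "rz": 0, "fingers": 0}
    - {"x": 0, "y": 0, "z": 0, "rx": 0, "ry": 0, "rz": 0, "fingers": 0}

```text
time: 4.95
tcp_pos: [0.5416, 0.037, 0.0348]
ee_rot: [0.0, 0.458, 0.889, 0.0]
ft_force: [0.5, -1.3, 7.7]
opening: 0.0003
gripper_force: 3.4
```

play_rows:
  motion:
    - {"x": 0, "y": 0, "z": 1, "rx": 0, "ry": 0, "rz": 0, "fingers": 0}
    - {"x": 0, "y": 0, "z": 0, "rx": 0, "ry": 0, "rz": 0, "fingers": 0}

```text
time: 5.2
tcp_pos: [0.5416, 0.037, 0.0338]
ee_rot: [0.0, 0.458, 0.889, 0.0]
ft_force: [0.5, -0.7, 6.2]
opening: 0.0004
gripper_force: 3.6
```

play_rows:
  motion:
    - {"x": 0, "y": 0, "z": 1, "rx": 0, "ry": 0, "rz": 0, "fingers": 0}
    - {"x": 0, "y": 0, "z": 0, "rx": 0, "ry": 0, "rz": 0, "fingers": 0}

```text
time: 5.45
tcp_pos: [0.5416, 0.037, 0.0329]
ee_rot: [0.0, 0.458, 0.889, 0.0]
ft_force: [-0.2, -0.3, 8.2]
opening: 0.0004
gripper_force: 3.7
```

play_rows:
  motion:
    - {"x": 0, "y": 0, "z": 1, "rx": 0, "ry": 0, "rz": 0, "fingers": 0}
    - {"x": 0, "y": 0, "z": 0, "rx": 0, "ry": 0, "rz": 0, "fingers": 0}

```text
time: 5.7
tcp_pos: [0.5416, 0.037, 0.0319]
ee_rot: [0.0, 0.458, 0.889, 0.0]
ft_force: [0.1, -0.7, 7.9]
opening: 0.0005
gripper_force: 3.9
```

play_rows:
  motion:
    - {"x": 0, "y": 0, "z": 1, "rx": 0, "ry": 0, "rz": 0, "fingers": 0}
    - {"x": 0, "y": 0, "z": 0, "rx": 0, "ry": 0, "rz": 0, "fingers": 0}

```text
time: 5.95
tcp_pos: [0.5416, 0.037, 0.0309]
ee_rot: [0.0, 0.458, 0.889, 0.0]
ft_force: [-0.1, -0.2, 7.8]
opening: 0.0004
gripper_force: 4.1
```

play_rows:
  motion:
    - {"x": 0, "y": 0, "z": 1, "rx": 0, "ry": 0, "rz": 0, "fingers": 0}
    - {"x": 0, "y": 0, "z": 0, "rx": 0, "ry": 0, "rz": 0, "fingers": 0}

```text
time: 6.2
tcp_pos: [0.5416, 0.037, 0.03]
ee_rot: [0.0, 0.458, 0.889, 0.0]
ft_force: [-0.5, -1.0, 8.8]
opening: 0.0004
gripper_force: 4.2
```

play_rows:
  motion:
    - {"x": 0, "y": 0, "z": 1, "rx": 0, "ry": 0, "rz": 0, "fingers": 0}
    - {"x": 0, "y": 0, "z": 0, "rx": 0, "ry": 0, "rz": 0, "fingers": 0}

```text
time: 6.45
tcp_pos: [0.5416, 0.037, 0.029]
ee_rot: [0.0, 0.458, 0.889, 0.0]
ft_force: [-0.2, -0.6, 8.0]
opening: 0.0003
gripper_force: 4.4
```

play_rows:
  motion:
    - {"x": 0, "y": 0, "z": 1, "rx": 0, "ry": 0, "rz": 0, "fingers": 0}
    - {"x": 0, "y": 0, "z": 0, "rx": 0, "ry": 0, "rz": 0, "fingers": 0}

```text
time: 6.7
tcp_pos: [0.5416, 0.037, 0.028]
ee_rot: [0.0, 0.458, 0.889, 0.0]
ft_force: [-1.1, -0.9, 9.2]
opening: 0.0005
gripper_force: 4.6
```

play_rows:
  motion:
    - {"x": 0, "y": 0, "z": 1, "rx": 0, "ry": 0, "rz": 0, "fingers": 0}
    - {"x": 0, "y": 0, "z": 0, "rx": 0, "ry": 0, "rz": 0, "fingers": 0}

```text
time: 6.95
tcp_pos: [0.5417, 0.037, 0.027]
ee_rot: [0.0, 0.458, 0.889, 0.0]
ft_force: [-1.5, -0.6, 10.0]
opening: 0.0007
gripper_force: 4.7
```

play_rows:
  motion:
    - {"x": 0, "y": 0, "z": 1, "rx": 0, "ry": 0, "rz": 0, "fingers": 0}
    - {"x": 0, "y": 0, "z": 0, "rx": 0, "ry": 0, "rz": 0, "fingers": 0}

```text
time: 7.2
tcp_pos: [0.5416, 0.037, 0.026]
ee_rot: [0.0, 0.458, 0.889, 0.0]
ft_force: [-1.6, -1.1, 10.3]
opening: 0.0003
gripper_force: 4.9
```

play_rows:
  motion:
    - {"x": 0, "y": 0, "z": 0.7, "rx": 0, "ry": 0, "rz": 0, "fingers": 0}
    - {"x": 0, "y": 0, "z": 0, "rx": 0, "ry": 0, "rz": 0, "fingers": 0}

```text
time: 7.45
tcp_pos: [0.5416, 0.037, 0.0254]
ee_rot: [0.0, 0.458, 0.889, 0.0]
ft_force: [-0.8, 0.1, 9.8]
opening: 0.0001
gripper_force: 5.0
```

play_rows:
  motion:
    - {"x": 0, "y": 0, "z": 0.7, "rx": 0, "ry": 0, "rz": 0, "fingers": 0}
    - {"x": 0, "y": 0, "z": 0, "rx": 0, "ry": 0, "rz": 0, "fingers": 0}

```text
time: 7.7
tcp_pos: [0.5418, 0.037, 0.0252]
ee_rot: [0.0, 0.458, 0.889, 0.0]
ft_force: [-4.0, -1.3, 15.6]
opening: 0.0003
gripper_force: 8.1
```

The plunger bottoms at TCP z≈25.2 mm (about 21 mm of travel). I'll slide +y while holding it down.

play_rows:
  motion:
    - {"x": 2, "y": 0, "z": 0, "rx": 0, "ry": 0, "rz": 0, "fingers": 0}
    - {"x": 2, "y": 0, "z": 0, "rx": 0, "ry": 0, "rz": 0, "fingers": 0}

```text
time: 7.95
tcp_pos: [0.5411, 0.0381, 0.0255]
ee_rot: [0.002, 0.459, 0.889, 0.0]
ft_force: [4.0, -7.2, 9.9]
opening: 0.0003
gripper_force: 5.2
```

```bash
python3 -c "from h import *;rep([0,-.0105,.025])"
```

```text
t 7.95 local mm [ -0.1 -49.   25.5] to go [38.5  0.   0.3]
F local [-0.9  -8.18  9.89] toolx yaw err -0.17 tilt [ 0.0045 -0.0017 -1.    ] 0.0002580438397581025 5.223544670152478
```

play_rows:
  motion:
    - {"x": 2, "y": 0, "z": 0, "rx": 0, "ry": 0, "rz": 0, "fingers": 0}
    - {"x": 2, "y": 0, "z": 0, "rx": 0, "ry": 0, "rz": 0, "fingers": 0}

```text
time: 8.2
tcp_pos: [0.5391, 0.0416, 0.0255]
ee_rot: [0.003, 0.458, 0.889, 0.001]
ft_force: [3.8, -6.7, 9.4]
opening: 0.0007
gripper_force: 5.0
```

```bash
python3 -c "from h import *;rep([0,-.0105,.025])"
```

```text
t 8.2 local mm [  0.3 -44.9  25.5] to go [34.4 -0.4  0.4]
F local [-0.78 -7.64  9.38] toolx yaw err -0.16 tilt [ 0.005  -0.0015 -1.    ] 0.0006763236590494322 5.026576733216643
```

play_rows:
  motion:
    - {"x": 2, "y": 0, "z": 0.4, "rx": 0, "ry": 0, "rz": 0, "fingers": 0}
    - {"x": 2, "y": 0, "z": 0, "rx": 0, "ry": 0, "rz": 0, "fingers": 0}
    - {"x": 2, "y": 0, "z": 0, "rx": 0, "ry": 0, "rz": 0, "fingers": 0}

```text
time: 8.57
tcp_pos: [0.5363, 0.0463, 0.0255]
ee_rot: [0.003, 0.459, 0.889, 0.001]
ft_force: [5.3, -7.5, 11.8]
opening: 0.0008
gripper_force: 6.0
```

```bash
python3 -c "from h import *;rep([0,-.0105,.025])"
```

```text
t 8.575 local mm [  0.7 -39.5  25.5] to go [29.  -0.8  0.4]
F local [-0.08 -9.14 11.76] toolx yaw err -0.17 tilt [ 0.0063 -0.0015 -1.    ] 0.0007577236583397645 5.9583281725645065
```

play_rows:
  motion:
    - {"x": 2, "y": -0.2, "z": 0.1, "rx": 0, "ry": 0, "rz": 0, "fingers": 0}
    - {"x": 2, "y": -0.2, "z": 0, "rx": 0, "ry": 0, "rz": 0, "fingers": 0}
    - {"x": 2, "y": -0.2, "z": 0, "rx": 0, "ry": 0, "rz": 0, "fingers": 0}

```text
time: 8.95
tcp_pos: [0.5328, 0.0509, 0.0255]
ee_rot: [0.004, 0.459, 0.889, 0.001]
ft_force: [7.8, -8.8, 10.5]
opening: 0.0002
gripper_force: 6.4
```

```bash
python3 -c "from h import *;rep([0,-.0105,.025])"
```

```text
t 8.95 local mm [  0.6 -33.8  25.5] to go [23.3 -0.7  0.4]
F local [  1.24 -11.71  10.49] toolx yaw err -0.18 tilt [ 0.0073 -0.0014 -1.    ] 0.00023114560014973954 6.426263667235617
```

play_rows:
  motion:
    - {"x": 2, "y": -0.2, "z": 0.1, "rx": 0, "ry": 0, "rz": 0, "fingers": 0}
    - {"x": 2, "y": -0.2, "z": 0, "rx": 0, "ry": 0, "rz": 0, "fingers": 0}

```text
time: 9.2
tcp_pos: [0.5305, 0.054, 0.0256]
ee_rot: [0.004, 0.459, 0.889, 0.001]
ft_force: [8.0, -6.5, 10.8]
opening: 0.0005
gripper_force: 6.5
```

```bash
python3 -c "from h import *;rep([0,-.0105,.025])"
```

```text
t 9.2 local mm [  0.5 -29.8  25.6] to go [19.3 -0.6  0.4]
F local [ 2.76 -9.92 10.82] toolx yaw err -0.18 tilt [ 0.0079 -0.0012 -1.    ] 0.00047099429501331203 6.543328487168765
```

play_rows:
  motion:
    - {"x": 2, "y": 0, "z": 0.2, "rx": 0, "ry": 0, "rz": 0, "fingers": 0}
    - {"x": 2, "y": 0, "z": 0, "rx": 0, "ry": 0, "rz": 0, "fingers": 0}

```text
time: 9.45
tcp_pos: [0.5284, 0.057, 0.0255]
ee_rot: [0.004, 0.459, 0.889, 0.001]
ft_force: [8.1, -8.6, 12.7]
opening: 0.0006
gripper_force: 7.2
```

```bash
python3 -c "from h import *;rep([0,-.0105,.025])"
```

```text
t 9.45 local mm [  0.6 -26.2  25.5] to go [15.7 -0.6  0.4]
F local [  1.57 -11.7   12.68] toolx yaw err -0.19 tilt [ 0.0083 -0.0014 -1.    ] 0.0005615011853721373 7.193944932478757
```

play_rows:
  motion:
    - {"x": 2, "y": 0, "z": 0, "rx": 0, "ry": 0, "rz": 0, "fingers": 0}
    - {"x": 2, "y": 0, "z": 0, "rx": 0, "ry": 0, "rz": 0, "fingers": 0}

```text
time: 9.7
tcp_pos: [0.5261, 0.0603, 0.0255]
ee_rot: [0.004, 0.459, 0.889, 0.001]
ft_force: [8.1, -8.4, 12.5]
opening: 0.0001
gripper_force: 7.3
```

```bash
python3 -c "from h import *;rep([0,-.0105,.025])"
```

```text
t 9.7 local mm [  0.6 -22.2  25.5] to go [11.7 -0.6  0.5]
F local [  1.75 -11.54  12.46] toolx yaw err -0.19 tilt [ 0.0083 -0.0014 -1.    ] 0.00013439489303187049 7.311175212091143
```

play_rows:
  motion:
    - {"x": 2, "y": 0, "z": 0, "rx": 0, "ry": 0, "rz": 0, "fingers": 0}
    - {"x": 2, "y": 0, "z": 0, "rx": 0, "ry": 0, "rz": 0, "fingers": 0}
    - {"x": 2, "y": 0, "z": 0, "rx": 0, "ry": 0, "rz": 0, "fingers": 0}

```text
time: 10.07
tcp_pos: [0.5227, 0.0651, 0.0256]
ee_rot: [0.004, 0.459, 0.889, 0.001]
ft_force: [8.4, -8.3, 12.2]
opening: 0.0006
gripper_force: 7.5
```

```bash
python3 -c "from h import *;rep([0,-.0105,.025])"
```

```text
t 10.075 local mm [  0.6 -16.3  25.6] to go [ 5.8 -0.7  0.5]
F local [  2.06 -11.63  12.18] toolx yaw err -0.19 tilt [ 0.0084 -0.0013 -1.    ] 0.0006455962675318435 7.484349016722831
```

play_rows:
  motion:
    - {"x": 2, "y": 0, "z": 0, "rx": 0, "ry": 0, "rz": 0, "fingers": 0}
    - {"x": 1, "y": 0, "z": 0, "rx": 0, "ry": 0, "rz": 0, "fingers": 0}

```text
time: 10.32
tcp_pos: [0.521, 0.0676, 0.0255]
ee_rot: [0.004, 0.459, 0.889, 0.001]
ft_force: [8.4, -9.6, 13.6]
opening: 0.0004
gripper_force: 7.5
```

play_rows:
  motion:
    - {"x": 1, "y": 0, "z": 0, "rx": 0, "ry": 0, "rz": 0, "fingers": 0}
    - {"x": 0, "y": 0, "z": 0, "rx": 0, "ry": 0, "rz": 0, "fingers": 0}

```text
time: 10.58
tcp_pos: [0.5203, 0.0684, 0.0255]
ee_rot: [0.004, 0.459, 0.889, 0.001]
ft_force: [8.7, -7.5, 13.1]
opening: 0.0007
gripper_force: 7.7
```

```bash
python3 -c "from h import *;rep([0,-.0105,.025])"
```

```text
t 10.575 local mm [  0.6 -12.2  25.5] to go [ 1.7 -0.6  0.5]
F local [  2.72 -11.12  13.11] toolx yaw err -0.19 tilt [ 0.0082 -0.0012 -1.    ] 0.0007219458281118553 7.7260956246936985
```

play_rows:
  motion:
    - {"x": 1, "y": 0, "z": 0, "rx": 0, "ry": 0, "rz": 0, "fingers": 0}
    - {"x": 0, "y": 0, "z": 0, "rx": 0, "ry": 0, "rz": 0, "fingers": 0}

```text
time: 10.82
tcp_pos: [0.5202, 0.0686, 0.0256]
ee_rot: [0.004, 0.459, 0.888, 0.001]
ft_force: [10.1, -11.3, 12.1]
opening: 0.0005
gripper_force: 9.2
```

play_rows:
  motion:
    - {"x": 1, "y": 0, "z": 0, "rx": 0, "ry": 0, "rz": 0, "fingers": 0}
    - {"x": 0, "y": 0, "z": 0, "rx": 0, "ry": 0, "rz": 0, "fingers": 0}

```text
time: 11.08
tcp_pos: [0.5202, 0.0687, 0.0257]
ee_rot: [0.005, 0.459, 0.888, 0.001]
ft_force: [13.0, -13.2, 9.8]
opening: 0.0001
gripper_force: 10.7
```

```bash
python3 -c "from h import *;rep([0,-.0105,.025])"
```

```text
t 11.075 local mm [  0.6 -11.9  25.7] to go [ 1.4 -0.7  0.6]
F local [  2.93 -18.32   9.8 ] toolx yaw err -0.26 tilt [ 0.0101 -0.0025 -0.9999] 0.00013298561225328075 10.74276638624724
```

The end stop is reached: lateral force rose from 11 to 18 N with no travel. I'll back off −y, then lift.

play_rows:
  motion:
    - {"x": -2, "y": 0, "z": 0, "rx": 0, "ry": 0, "rz": 0, "fingers": 0}
    - {"x": -2, "y": 0, "z": 0, "rx": 0, "ry": 0, "rz": 0, "fingers": 0}
    - {"x": -2, "y": 0, "z": 0, "rx": 0, "ry": 0, "rz": 0, "fingers": 0}
    - {"x": 0, "y": 0, "z": -1, "rx": 0, "ry": 0, "rz": 0, "fingers": 0}
    - {"x": -2, "y": 0, "z": -1, "rx": 0, "ry": 0, "rz": 0, "fingers": 0}
    - {"x": -2, "y": 0, "z": -1, "rx": 0, "ry": 0, "rz": 0, "fingers": 0}
    - {"x": 0, "y": 0, "z": -2, "rx": 0, "ry": 0, "rz": 0, "fingers": 0}
    - {"x": 0, "y": 0, "z": 0, "rx": 0, "ry": 0, "rz": 0, "fingers": 0}

```text
time: 12.08
tcp_pos: [0.5202, 0.0639, 0.028]
ee_rot: [-0.0, 0.458, 0.889, -0.0]
ft_force: [-0.5, -1.4, -0.4]
opening: 0.0003
gripper_force: 0.0
```

```bash
python3 -c "from h import *;rep([0,-.0105,.025])"
```

```text
t 12.075 local mm [ -2.1 -15.8  28. ] to go [5.3 2.1 3. ]
F local [-1.27 -0.84 -0.4 ] toolx yaw err -0.06 tilt [-7.e-04 -5.e-04 -1.e+00] 0.000294784221080416 0.0
```

Zero force at z=28 mm, so the plunger stays down without the robot. I'll retract and look.

play_rows:
  motion:
    - {"x": -5, "y": 2, "z": -10, "rx": 0, "ry": 0, "rz": 0, "fingers": 0}
    - {"x": 0, "y": 0, "z": -30, "rx": 0, "ry": 0, "rz": 0, "fingers": 0}
    - {"x": 0, "y": 0, "z": -50, "rx": 0, "ry": 0, "rz": 0, "fingers": 0}
    - {"x": 0, "y": 0, "z": -50, "rx": 0, "ry": 0, "rz": 0, "fingers": 0}
    - {"x": 0, "y": 0, "z": -50, "rx": 0, "ry": 0, "rz": 0, "fingers": 0}
    - {"x": 0, "y": 0, "z": 0, "rx": 0, "ry": 0, "rz": 0, "fingers": 0}

```text
time: 12.82
tcp_pos: [0.5274, 0.0609, 0.2228]
ee_rot: [0.002, 0.458, 0.889, 0.003]
ft_force: [0.5, -0.3, 0.4]
opening: 0.0003
gripper_force: 0.0
```

```bash
python3 - <<'E'
from h import *
from rig import camera
rep()
cv2.imwrite("pics/c2.png",cv2.resize(camera("scene")[165:230,180:270],None,fx=8,fy=8,interpolation=2))
E
```

```text
t 12.825 local mm [  2.  -22.5 222.8] to go [-22.3  -2.9 132.8]
F local [ 0.25 -0.53  0.37] toolx yaw err -0.12 tilt [ 0.0067  0.0023 -1.    ] 0.00031964231742358067 0.0
```

View pics/c2.png

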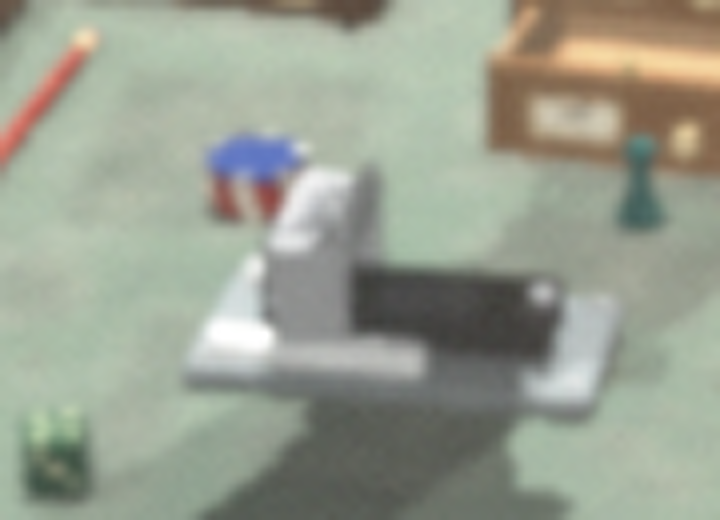

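The keeper (310,250) sits over the hump, the press plate (455,305) stays down, and the chips, pawn and die stand where they were. I'm handing it in.

```bash
python3 -c "from rig import *;print(finish_job())"
```

```text
the job is handed in; nothing more can be done
None
```

The card punch is locked: I pressed the plunger to its bottom, slid the keeper to its end stop over the hump, and the keeper alone held it down after release; measured forces stayed under 25 N, nothing nearby was seen to move, and the job was handed in at about 13 s.

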